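# Lock the depth stop of the watch-case press

## Robot

A 6-joint arm with a two-finger parallel gripper is mounted at the origin on the work surface. World frame = base frame: x ahead of the robot, y to its left, z up, the work surface at z = 0. Lengths are in mm, angles in rad, forces in N, time in s.
With the tool pointing down it reaches from about 400 to 925 mm from the base axis. Payload 3.4 kg.
Tool frame: the origin (TCP) lies at the very end of the fingers, on their centre line; the grasp point (between the pads) lies robot.grip_point_offset behind it (robot.grip_point_offset is the distance from the TCP to the grasp point, in mm); z points along the fingers, y is the line along which they close (so a half turn about z gives the same grasp; the last joint's range is limited). The gripper opens to 85 mm and grips with 20 to 120 N. Pads are 22 mm wide; open, the fingers measure 114 mm over their backs; the gripper's body (76 mm by 85 mm) begins 54 mm behind the grasp point. The pads swing forward as they close: fully open they stand 13 mm farther back than shut.
Start: joints at [-1.325, 0.307, 1.506, -0, 1.328, -0.073], TCP at [180.743, -545.86, 231.305] pointing down, gripper open.
Joint ranges: [-3.12, 3.12], [-1.05, 2.28], [0.14, 2.33], [-1.42, 4.57], [0.1, 2.73], [-2.68, 2.68]. Speed limits (rad/s): [2.57, 2.57, 3.14, 3.14, 3.14, 3.14].

## Interface

Orientations are given as [roll, pitch, yaw] about the fixed x, y, z axes, in that order (R = Rz(yaw) Ry(pitch) Rx(roll)).
In Python, from rig import robot gives the robot as it stands. The module is installed in compiled form; this text tells all that it offers.
- The arm moves only by the tool play_rows, never from a script. Its argument "commands" is a list of rows, each an object of numbers: "tx", "ty", "tz": the shift along the tool's x, y, z in mm; "twist": the turn about the tool's z in degrees; "grip": the opening, from 0 (shut) to 1 (fully open). In form: [{"tx": .., "ty": .., "tz": .., "twist": .., "grip": ..}, ...]. A call has 1 to 12 rows; each row shifts and turns the commanded pose from where the row before left it, along the tool's axes as they then stand; what a row does not reach is not made up. A row lasts 1/12 s, in which the tool goes at most 41.7 mm and 7.16 degrees, less where a joint would pass 70% of its speed; a pose out of reach is approached as far as the arm can. A call with a gripper value outside its range is refused whole. The fingers move at their own pace and stop on an object; the grip force is fixed at half the most. Time passes only in rows, so rows that do not move let the fingers close. It gives the time, the measured TCP pose, the force, the opening and the grip force at its end, in the units of the state.
- robot.get_obs(): the state, without advancing time (a new reading comes with each control period).
- robot.grab_frame(name): name is "side" or "top" or "wrist"; returns a dict with "pixels" (400x640x3 uint8, blue, green, red), "fx", "fy", "cx", "cy" (pixels), "R" (3x3) and "t" (3): a world point X has camera coordinates R X + t; the wrist camera has in their place "T_tool_cam" (4x4, takes a point from camera to tool coordinates, whose origin is the TCP and whose axes are the flange's). Camera axes: x right, y down, z forward; pixel columns grow to the right and rows downward; lengths in mm; the calibration is good to about 2 mm. The wrist camera is an equidistant fisheye: a pixel r from the principal point sees the ray r / f radians off the axis. A picture is of the moment at which its call begins: read the wrist's pose just before it. There is no depth.
- robot.finish_job(): hands the job in; it is judged then, once.
Trained networks look in a picture, given as the dict that the camera call returned (one of the last four; its "shot" number tells which), for a name from the list of things; names that differ only in an ending like _2 or _b are one class to them, and where a whole thing is asked for, a point or a joint stands for the part that bears it (a point fixed in the world has none). Each returns a list of dicts, best first, with "conf" (0 to 1); they miss things now and then, are a little off and sometimes report something else, mostly with a low value. They report only what shows in the picture. A call takes as long as a camera call.
- robot.find_in(picture, label): "point" ([x, y, z] in mm, in the coordinates of the camera as it stood for that picture, good to about 4 mm: the middle of the surface that is visible of it).
- robot.trace(picture, label): "mask" (400x640 bool, what is visible of it).
- robot.mark_of(picture, label): "point" ([x, y, z] in mm, in the coordinates of the camera as it stood for that picture, good to about 4 mm: a listed point, or the origin of a listed thing).
The state is a dict: "clock": time; "joint_positions": joint angles; "qvel": joint speeds; "tau": joint torques, N m; "tool_pos": TCP position; "eef_rot": TCP orientation; "wrist_force": force on the tool from outside, world axes, zero at the start; "moment": the same for the moment, N m; "gripper_width": finger opening in mm; "gripper_force": force on a finger pad.
Only numpy, scipy, OpenCV 4.12 (cv2) and the standard library are available. Lean on these libraries where they do the work, as an engineer would, in place of code of your own. Each camera call takes 0.05 s, during which the arm holds its last target. There are 200 camera calls.

## Task

Lock the depth stop on the bench press: run the upper nut (the lock nut, with the cross bar) down its thread and tighten it firmly against the stop nut beneath it, but not so hard that the stop nut is dragged round. Then try the stop: ease the lever down until the stop nut lands on the head, and let the ram come back up. Leave the other things on the bench where they are.

Things in the scene. Friction and masses are not known exactly. Their poses are not given: they have to be found in the camera images.
- press: Bench watch-case press, grey casting, fixed; front towards the robot. Origin on the bench under the ram axis; x from front to back, y left, z up. Base x -75 to 135 mm, 120 wide, 22 high; head 64 wide, x -33 to 120 mm, 165 mm above the bench, on a column at the back. Only the ram's threaded end with its two nuts and the lever's ball stand higher than the head.
- head: Round dark steel landing ring, 60 mm across, on top of the head round the ram; its top face (165 mm above the bench) is where the stop nut lands. Origin: on the ram axis, 3 mm below that face.
- ram (a joint): Travel of the ram, m: 0 fully up (a spring holds it there with about 20 N), grows downward; the stop nut lands at 0.013 to 0.014. The ram never turns; both nuts go down with it. Its threaded end is 22 mm across, right-hand thread, 6 mm a turn; its tip is 244 mm above the bench when up, about 18 mm over the lock nut's top.
- stop_nut: Stop nut, the lower, wider nut: a plain steel knurled round collar, 56 mm across, 16 mm high. Origin on the axis at its underside, z up, 13 to 14 mm over the landing ring at the start. It is already set and must stay so. It is stiff on its thread, but is slowly dragged round when the lock nut is turned against it with more than about 0.5 N m.
- stop_mark (a point): A point on the rim of the stop nut, 28 mm from the axis at mid-height; it moves if the stop nut turns.
- lock_nut: Lock nut, the upper nut, plain steel: hexagon 36 mm across flats, 14 mm high, below a round collar 33 mm across, 14 mm high, with two radial bar arms in one line. Origin on the axis at its underside, z up, x along the arms; 197 to 198 mm above the bench at the start, 2.0 to 4.5 rad (1.9 to 4.3 mm) off the stop nut. Clockwise seen from above runs it down, 0.95 mm a rad.
- bar_end (a point): Point on one arm of the lock nut's bar, 62 mm from the axis (the other arm points the other way). The arms are round steel, 9 mm thick, free from 17 to 60 mm from the axis, with 15 mm black balls on the ends 67 mm out; their centre line is 21 mm above the nut's underside, 218 to 219 mm above the bench at the start. Nothing near is as high: a shut gripper can push an arm right round.
- lock_top (a point): Centre of the lock nut's top face, 28 mm above its underside. Torque while turning: about 0.05 N m running free, then rising by about 0.4 N m a rad once the faces meet. Firmly tight is 0.35 to 0.45 N m (6 to 8 N pushed at 55 mm); under 0.3 is too loose. Feel it while the nut moves: the push fades when the motion stops, but the nut stays tight.
- lever (a joint): Angle of the press's lever, rad: 0 up (spring), grows as its ball goes down; 20 mm of ram travel a rad; the stop nut lands at 0.64 to 0.70 rad. It comes back by itself.
- lever_knob (a point): Centre of the black ball, 30 mm across, on the lever's end; at the start x -122, y -61, z 174 mm in the press's frame. The lever turns about the press's y direction at x 18, z 137 mm, radius 145 mm: to the landing the ball goes down about 90 mm. Pushed down from above it takes 2 to 5 N, and 8 to 15 N once the stop has landed is plenty.
- spare_die: Loose white plastic die, 30 mm across, 16 mm high, on the front left of the press's base. Leave.
- watch: Steel wristwatch with its bracelet lying open, about 150 mm long, 11 mm high. Leave.
- screwdriver: Screwdriver with a blue handle, 150 mm. Leave.
- hammer: Small hammer, 190 mm. Leave.
- pin_tool: Blue plastic bracelet-pin tool with a screw handle, about 140 mm long, 31 mm high. Leave.
- loupe: Black eye loupe, 35 mm across, 30 mm high. Leave.
- parts_tray: Aluminium tray with compartments, 100 x 140 x 22 mm. Leave.

How it is judged (in metres and radians):
On the way, in this order (a step that is already met when the one before it is completed fails the run):
1. the lock nut is tight against the stop nut (pressing on it with more than 25 N, as after about 0.3 N m), and the stop nut has not been dragged round (its rim within 5 mm of where it was) (contact force between lock_nut and stop_nut above 25 N and distance of stop_mark from where it was at the start of the episode below 0.005 m), for 0.2 s.
2. the lever is pressed until the stop nut bears on the landing ring with more than 10 N (contact force between stop_nut and head above 10 N), for 0.2 s.
At the end, for the whole second after the job is handed in: The lock nut sits tight on the stop nut (they press on each other with more than 25 N), the stop nut's rim is within 5 mm of where it was at the start, so the setting is kept, and the ram is back up (within 2 mm) (all of step 1 and value of joint ram below 0.002 m); the robot touches nothing.
It fails at once if the lever is leaned on with more than 40 N (contact force between anything else and lever above 40 N).
It fails at once if another thing on the bench is moved more than 30 mm (distance of any of spare_die, watch, screwdriver, hammer, pin_tool, loupe, parts_tray from where it was at the start of the episode above 0.03 m).
It also fails if it takes over 58 s, if anything falls off the work surface, if the arm or the gripper's body presses on something with over 40 N, if the wrist force passes 120 N, or if a joint passes its speed limit or range.

## Working session

There is one attempt and no reset: what is moved stays moved. The work goes in short steps, Python scripts to look and compute and a tool call to move; the robot and the scene stay as the last step left them, time stands still between calls to the robot, and variables do not carry over. Pictures are saved under pics/ and viewed, at most 10 in all, crops included, and the job is handed in when it is done.

Besides the shell and the picture viewer there is one more tool, called after ">>>" in YAML: its name, and indented under it one key for each argument. play_rows: Moves the arm, as the interface text tells. Its arguments: {"type":"object","properties":{"commands":{"type":"array","items":{"type":"object","properties":{"tx":{"type":"number"},"ty":{"type":"number"},"tz":{"type":"number"},"twist":{"type":"number"},"grip":{"type":"number"}}}}},"required":["commands"]}

```bash
mkdir -p pics; cat > h.py <<'E'
from rig import robot
import numpy as np, cv2
def w(f,p): return np.array(f["R"]).T@(np.array(p)-np.array(f["t"]))
E
python3 - <<'E'
from h import *
o=robot.get_obs(); print(o)
print(robot.grip_point_offset)
for n in("side","top"):
    f=robot.grab_frame(n); cv2.imwrite(f"pics/{n}0.png",f["pixels"])
    for l in("press","head","stop_nut","lock_nut","bar_end","lock_top","lever_knob","stop_mark"):
        try:
            r=robot.mark_of(f,l); print(n,l,[(np.round(w(f,x["point"])),round(x["conf"],2)) for x in r[:2]])
        except Exception as e: print(n,l,e)
E
```

```text
{'clock': 0.0, 'joint_positions': array([-1.32452425e+00,  3.07556734e-01,  1.50766442e+00, -2.70131993e-05,
        1.32838081e+00, -7.34883522e-02]), 'qvel': array([ 2.05551140e-03, -5.77488564e-04,  1.34975107e-03,  7.69711499e-05,
        4.00646323e-04,  8.46602097e-05]), 'tau': array([ 6.70409445e-04, -4.57543695e+01, -2.51913142e+01, -1.61150192e-04,
        1.34230399e-02, -3.20938864e-05]), 'tool_pos': array([ 180.55076643, -545.19381972,  230.39372615]), 'eef_rot': array([-3.13958684e+00, -1.21388447e-04,  3.19766820e-01]), 'wrist_force': array([0.55900936, 0.48323255, 0.15707027]), 'moment': array([0.00294527, 0.03918967, 0.02359718]), 'gripper_force': 0.0, 'gripper_width': 85.76784227013374}
18.700000000000003
side press [(array([634.,  10.,   4.]), 0.59)]
side head [(array([639.,  10., 165.]), 0.56)]
side stop_nut [(array([684., -34., 219.]), 0.67), (array([636.,  15., 181.]), 0.56)]
side lock_nut [(array([639.,  13., 199.]), 0.67)]
side bar_end [(array([683., -34., 219.]), 0.77), (array([636.,  14., 179.]), 0.33)]
side lock_top [(array([642.,   7., 224.]), 0.66)]
side lever_knob [(array([527., -77., 177.]), 0.5)]
side stop_mark [(array([667.,   0., 193.]), 0.55)]
top press [(array([636.,  14.,  -1.]), 0.76), (array([680., -35., 217.]), 0.64)]
top head [(array([637.,  12., 163.]), 0.39)]
top stop_nut [(array([637.,  16., 178.]), 0.57)]
top lock_nut [(array([636.,  11., 196.]), 0.68), (array([395., 331.,  -1.]), 0.59)]
top bar_end [(array([679., -36., 216.]), 0.57)]
top lock_top [(array([640.,  14., 224.]), 0.86), (array([679., -34., 220.]), 0.74)]
top lever_knob [(array([402.,  -3.,  -3.]), 0.71), (array([527., -74., 174.]), 0.55)]
top stop_mark [(array([664.,   2., 183.]), 0.56), (array([637.,  13.,   1.]), 0.43)]
```

View pics/side0.png

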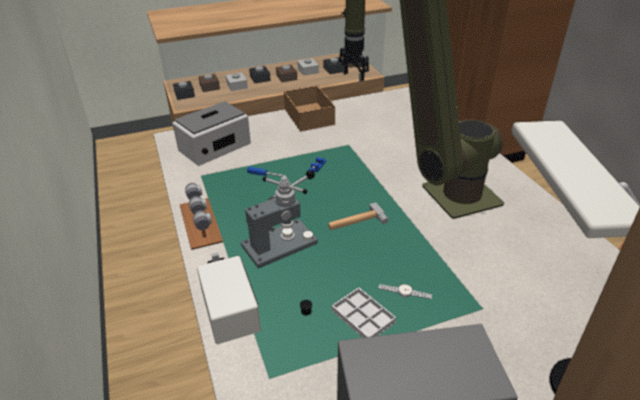

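View pics/top0.png

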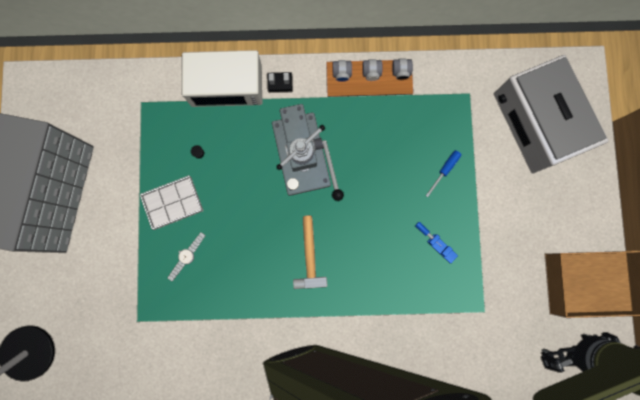

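The side and top views agree. The ram axis is near world (638, 12). One arm of the bar points at about -48°; it runs from (322,127) to (279,167) px in the top view. The lever ball is at (338,195) px, near (527, -75, 175).

I'll shut the gripper, lift it and move beside the arm.

>>> play_rows:
  commands:
    - {"tz":-25,"grip":0}
    - {"tz":-25,"grip":0}
    - {"tx":27,"ty":-15.4,"grip":0}
    - {"tx":27,"ty":-15.4,"grip":0}
    - {"tx":27,"ty":-15.4,"grip":0}
    - {"tx":27,"ty":-15.4,"grip":0}
    - {"tx":27,"ty":-15.4,"grip":0}
    - {"tx":27,"ty":-15.4,"grip":0}
    - {"tx":27,"ty":-15.4,"grip":0}
    - {"tx":27,"ty":-15.4,"grip":0}
    - {"tx":27,"ty":-15.4,"grip":0}
    - {"tx":27,"ty":-15.4,"grip":0}

```text
invalid input at $.commands[0]: expected keys tx, ty, tz, twist, grip
```

>>> play_rows:
  commands:
    - {"tx":27,"ty":-15.4,"grip":0}
    - {"tx":27,"ty":-15.4,"grip":0}
    - {"tx":27,"ty":-15.4,"grip":0}
    - {"tx":27,"ty":-15.4,"grip":0}
    - {"tx":27,"ty":-15.4,"grip":0}
    - {"tx":27,"ty":-15.4,"grip":0}
    - {"tx":27,"ty":-15.4,"grip":0}
    - {"tx":27,"ty":-15.4,"grip":0}
    - {"tx":27,"ty":-15.4,"grip":0}
    - {"tx":27,"ty":-15.4,"grip":0}
    - {"tx":27,"ty":-15.4,"grip":0}
    - {"tx":27,"ty":-15.4,"grip":0}

```text
invalid input at $.commands[0]: expected keys tx, ty, tz, twist, grip
```

>>> play_rows:
  commands:
    - {"tx":27,"ty":-15.4,"grip":0}
    - {"tx":27,"ty":-15.4,"grip":0}
    - {"twist":-7,"grip":0}
    - {"twist":-7,"grip":0}
    - {"twist":-7,"grip":0}
    - {"twist":-7,"grip":0}
    - {"twist":-7,"grip":0}
    - {"twist":-7,"grip":0}
    - {"twist":-7,"grip":0}
    - {"twist":-7,"grip":0}
    - {"twist":-7,"grip":0}
    - {"twist":-7,"grip":0}

```text
invalid input at $.commands[0]: expected keys tx, ty, tz, twist, grip
```

>>> play_rows:
  commands:
    - {"twist":-7,"grip":0}
    - {"twist":-7,"grip":0}
    - {"twist":-7,"grip":0}
    - {"twist":-7,"grip":0}
    - {"twist":-7,"grip":0}
    - {"twist":-7,"grip":0}
    - {"twist":-7,"grip":0}
    - {"twist":-7,"grip":0}
    - {"twist":-7,"grip":0}
    - {"twist":-7,"grip":0}
    - {"twist":-7,"grip":0}
    - {"twist":-7,"grip":0}

```text
invalid input at $.commands[0]: expected keys tx, ty, tz, twist, grip
```

>>> play_rows:
  commands:
    - {"tx":0,"ty":0,"tz":-25,"twist":0,"grip":0}
    - {"tx":0,"ty":0,"tz":-25,"twist":0,"grip":0}
    - {"tx":32.4,"ty":-18.5,"tz":0,"twist":0,"grip":0}
    - {"tx":32.4,"ty":-18.5,"tz":0,"twist":0,"grip":0}
    - {"tx":32.4,"ty":-18.5,"tz":0,"twist":0,"grip":0}
    - {"tx":32.4,"ty":-18.5,"tz":0,"twist":0,"grip":0}
    - {"tx":32.4,"ty":-18.5,"tz":0,"twist":0,"grip":0}
    - {"tx":32.4,"ty":-18.5,"tz":0,"twist":0,"grip":0}
    - {"tx":32.4,"ty":-18.5,"tz":0,"twist":0,"grip":0}
    - {"tx":32.4,"ty":-18.5,"tz":0,"twist":0,"grip":0}
    - {"tx":32.4,"ty":-18.5,"tz":0,"twist":0,"grip":0}
    - {"tx":32.4,"ty":-18.5,"tz":0,"twist":0,"grip":0}

```text
clock: 1.9
tool_pos: [431.1, -266.8, 281.6]
eef_rot: [3.141, -0.0, 0.32]
wrist_force: [0.2, -0.6, 0.1]
gripper_width: -0.2
gripper_force: 0.0
```

>>> play_rows:
  commands:
    - {"tx":32.4,"ty":-18.5,"tz":0,"twist":0,"grip":0}
    - {"tx":32.4,"ty":-18.5,"tz":0,"twist":0,"grip":0}
    - {"tx":32.4,"ty":-18.5,"tz":0,"twist":0,"grip":0}
    - {"tx":32.4,"ty":-18.5,"tz":0,"twist":0,"grip":0}
    - {"tx":32.4,"ty":-18.5,"tz":0,"twist":0,"grip":0}
    - {"tx":32.4,"ty":-18.5,"tz":0,"twist":0,"grip":0}
    - {"tx":32.4,"ty":-18.5,"tz":0,"twist":0,"grip":0}
    - {"tx":32.4,"ty":-18.5,"tz":0,"twist":0,"grip":0}
    - {"tx":32.4,"ty":-18.5,"tz":0,"twist":0,"grip":0}
    - {"tx":32.4,"ty":-18.5,"tz":0,"twist":0,"grip":0}
    - {"tx":0,"ty":0,"tz":0,"twist":-6,"grip":0}
    - {"tx":0,"ty":0,"tz":0,"twist":-7,"grip":0}

```text
clock: 2.9
tool_pos: [680.9, 11.5, 280.3]
eef_rot: [-3.141, 0.0, 0.555]
wrist_force: [-0.8, -0.4, -0.1]
gripper_width: -0.1
gripper_force: 0.0
```

>>> play_rows:
  commands:
    - {"tx":0,"ty":0,"tz":0,"twist":-7,"grip":0}
    - {"tx":0,"ty":0,"tz":0,"twist":-7,"grip":0}
    - {"tx":0,"ty":0,"tz":0,"twist":-7,"grip":0}
    - {"tx":0,"ty":0,"tz":0,"twist":-7,"grip":0}
    - {"tx":0,"ty":0,"tz":0,"twist":-7,"grip":0}
    - {"tx":0,"ty":0,"tz":0,"twist":-7,"grip":0}
    - {"tx":0,"ty":0,"tz":0,"twist":-7,"grip":0}
    - {"tx":0,"ty":0,"tz":0,"twist":-7,"grip":0}
    - {"tx":0,"ty":0,"tz":0,"twist":-7,"grip":0}
    - {"tx":0,"ty":0,"tz":0,"twist":-7,"grip":0}
    - {"tx":0,"ty":0,"tz":0,"twist":-7,"grip":0}
    - {"tx":0,"ty":0,"tz":0,"twist":-7,"grip":0}

```text
clock: 3.9
tool_pos: [679.5, 9.1, 281.2]
eef_rot: [-3.141, -0.0, 2.019]
wrist_force: [-0.4, 0.4, -0.1]
gripper_width: -0.2
gripper_force: 0.0
```

>>> play_rows:
  commands:
    - {"tx":0,"ty":0,"tz":0,"twist":-7,"grip":0}
    - {"tx":0,"ty":0,"tz":0,"twist":-7,"grip":0}
    - {"tx":0,"ty":0,"tz":0,"twist":-7,"grip":0}
    - {"tx":0,"ty":0,"tz":0,"twist":-7,"grip":0}
    - {"tx":0,"ty":0,"tz":0,"twist":-7,"grip":0}
    - {"tx":0,"ty":0,"tz":0,"twist":-7,"grip":0}
    - {"tx":0,"ty":0,"tz":0,"twist":-7,"grip":0}
    - {"tx":0,"ty":0,"tz":0,"twist":-7,"grip":0}
    - {"tx":0,"ty":0,"tz":0,"twist":-7,"grip":0}
    - {"tx":0,"ty":0,"tz":0,"twist":-7,"grip":0}
    - {"tx":0,"ty":0,"tz":0,"twist":-7,"grip":0}
    - {"tx":0,"ty":0,"tz":0,"twist":-7,"grip":0}

```text
clock: 4.9
tool_pos: [679.5, 9.1, 281.2]
eef_rot: [3.142, -0.0, -2.798]
wrist_force: [0.5, 0.9, 0.1]
gripper_width: -0.3
gripper_force: 0.0
```

>>> play_rows:
  commands:
    - {"tx":0,"ty":0,"tz":0,"twist":-7,"grip":0}
    - {"tx":0,"ty":0,"tz":0,"twist":-7,"grip":0}
    - {"tx":0,"ty":0,"tz":0,"twist":-7,"grip":0}

```text
clock: 5.15
tool_pos: [679.6, 9.1, 281.2]
eef_rot: [3.141, -0.0, -2.432]
wrist_force: [0.9, 0.3, 0.7]
gripper_width: 0.1
gripper_force: 0.0
```

```bash
cat >> h.py <<'E'
from scipy.spatial.transform import Rotation as Ro
def ww(f,p,o):
    q=np.array(f["T_tool_cam"])@np.append(p,1)
    return Ro.from_euler("xyz",o["eef_rot"]).as_matrix()@q[:3]+o["tool_pos"]
E
python3 - <<'E'
from h import *
for n in("side","top","wrist"):
    o=robot.get_obs(); f=robot.grab_frame(n)
    if n=="wrist": cv2.imwrite("pics/wrist1.png",f["pixels"])
    for l in("lock_nut","bar_end","lock_top","head","stop_mark","lever_knob"):
        print(n,l,[(np.round(ww(f,x["point"],o) if n=="wrist" else w(f,x["point"])),round(x["conf"],2)) for x in robot.mark_of(f,l)[:2]])
print(robot.get_obs())
E
```

```text
side lock_nut [(array([636.,  15., 201.]), 0.66)]
side bar_end [(array([680., -32., 220.]), 0.66)]
side lock_top [(array([641.,   3., 228.]), 0.47)]
side head [(array([639.,  10., 164.]), 0.61)]
side stop_mark [(array([665.,   0., 189.]), 0.58)]
side lever_knob [(array([529., -75., 176.]), 0.61)]
top lock_nut [(array([636.,  17.,   0.]), 0.68), (array([634.,  11., 196.]), 0.52)]
top bar_end [(array([682., -36., 216.]), 0.69), (array([398., 328.,  -2.]), 0.63)]
top lock_top [(array([641.,  14., 225.]), 0.79)]
top head [(array([640.,  13., 160.]), 0.52), (array([639.,  12., 227.]), 0.44)]
top stop_mark [(array([540., 365.,  -3.]), 0.66), (array([663.,   3., 185.]), 0.58)]
top lever_knob [(array([529., -70., 178.]), 0.63)]
wrist lock_nut [(array([637.,  10., 203.]), 0.93), (array([636.,   8.,  -2.]), 0.69)]
wrist bar_end [(array([676., -38., 217.]), 0.63), (array([579.,  39.,  19.]), 0.43)]
wrist lock_top [(array([635.,  11., 230.]), 0.89)]
wrist head [(array([633.,  12., 229.]), 0.41)]
wrist stop_mark [(array([664.,  -2., 188.]), 0.86)]
wrist lever_knob [(array([535., -76., 176.]), 0.97)]
{'clock': 6.2, 'joint_positions': array([-4.87979264e-02,  4.26103232e-01,  1.19101740e+00, -7.42936163e-06,
        1.52448744e+00, -2.32325563e+00]), 'qvel': array([ 1.74678606e-03, -6.05737975e-04, -1.16629530e-03, -7.17376315e-05,
        4.57968942e-06,  3.68930951e-04]), 'tau': array([-1.25460185e-03, -5.55042279e+01, -2.74279583e+01, -2.49580908e-04,
        5.69407239e-04,  6.13614520e-04]), 'tool_pos': array([679.55644221,   9.06024419, 281.31744169]), 'eef_rot': array([ 3.14158754e+00, -1.63262788e-05, -2.43793093e+00]), 'wrist_force': array([-0.33309422,  1.03409989, -0.29344487]), 'moment': array([-0.0186229 , -0.0584017 , -0.01049461]), 'gripper_force': 0.0, 'gripper_width': -0.3831025552615182}
```

>>> play_rows:
  commands:
    - {"tx":0,"ty":-12,"tz":0,"twist":0,"grip":0}
    - {"tx":0,"ty":0,"tz":26,"twist":0,"grip":0}
    - {"tx":0,"ty":0,"tz":26,"twist":0,"grip":0}
    - {"tx":0,"ty":0,"tz":26,"twist":0,"grip":0}
    - {"tx":6,"ty":0,"tz":0,"twist":0,"grip":0}
    - {"tx":6,"ty":0,"tz":0,"twist":0,"grip":0}
    - {"tx":0,"ty":0,"tz":0,"twist":0,"grip":0}

```text
clock: 6.78
tool_pos: [678.1, -9.2, 204.5]
eef_rot: [-3.141, -0.0, -2.439]
wrist_force: [0.7, 0.3, 0.4]
gripper_width: -0.0
gripper_force: 0.0
```

```bash
cat >> h.py <<'E'
AX=np.array([638,11.5])
def st(d=None,n=12):
    o=robot.get_obs(); y=o["eef_rot"][2]; p=o["tool_pos"]; F=o["wrist_force"]
    r=p[:2]-AX; tx=np.array([np.cos(y),np.sin(y)]); ty=np.array([np.sin(y),-np.cos(y)])
    c=np.array([-r@tx,-r@ty])
    print("t%.2f"%o["clock"],"tcp",p.round(1),"yaw",round(np.degrees(y),1),"q6",round(o["joint_positions"][5],2),"axis in tool",c.round(1),"F",F.round(1),"Mz",o["moment"][2].round(3),"T %.3f"%(r[0]*F[1]-r[1]*F[0]+o["moment"][2]),"rF %.3f"%((r[0]*F[1]-r[1]*F[0])/1000), "T=%.3f"%((r[0]*F[1]-r[1]*F[0])/1000+o["moment"][2]))
    if d:
        a=np.radians(d); R=np.array([[np.cos(a),-np.sin(a)],[np.sin(a),np.cos(a)]]); k=np.array([15.5,41])
        print("row",(k-R@k).round(2),"err to (15.5,41):",(c-k).round(1))
E
python3 -c "from h import *; st(6)"
```

```text
t6.78 tcp [678.1  -9.2 204.5] yaw -139.7 q6 -2.35 axis in tool [17.2 41.7] F [0.7 0.3 0.4] Mz 0.027 T 24.651 rF 0.025 T=0.052
row [ 4.37 -1.4 ] err to (15.5,41): [1.7 0.7]
```

>>> play_rows:
  commands:
    - {"tx":4.4,"ty":-1.5,"tz":0.2,"twist":6,"grip":0}
    - {"tx":4.4,"ty":-1.5,"tz":0.2,"twist":6,"grip":0}
    - {"tx":4.4,"ty":-1.5,"tz":0.2,"twist":6,"grip":0}
    - {"tx":4.4,"ty":-1.5,"tz":0.2,"twist":6,"grip":0}
    - {"tx":4.4,"ty":-1.5,"tz":0.2,"twist":6,"grip":0}
    - {"tx":4.4,"ty":-1.5,"tz":0.2,"twist":6,"grip":0}
    - {"tx":4.4,"ty":-1.5,"tz":0.2,"twist":6,"grip":0}
    - {"tx":4.4,"ty":-1.5,"tz":0.2,"twist":6,"grip":0}
    - {"tx":4.4,"ty":-1.5,"tz":0.2,"twist":6,"grip":0}
    - {"tx":4.4,"ty":-1.5,"tz":0.2,"twist":6,"grip":0}
    - {"tx":4.4,"ty":-1.5,"tz":0,"twist":6,"grip":0}
    - {"tx":4.4,"ty":-1.5,"tz":0,"twist":6,"grip":0}

```text
clock: 7.78
tool_pos: [633.6, -32.4, 204.8]
eef_rot: [3.14, 0.007, 2.583]
wrist_force: [0.8, -2.8, 0.2]
gripper_width: 0.2
gripper_force: 0.9
```

```bash
python3 -c "from h import *; st(6)"
```

```text
t7.78 tcp [633.6 -32.4 204.8] yaw 148.0 q6 -1.13 axis in tool [19.6 39.5] F [ 0.8 -2.8  0.2] Mz 0.004 T 45.766 rF 0.046 T=0.050
row [ 4.37 -1.4 ] err to (15.5,41): [ 4.1 -1.5]
```

>>> play_rows:
  commands:
    - {"tx":4.4,"ty":-1.5,"tz":0,"twist":6,"grip":0}
    - {"tx":4.4,"ty":-1.5,"tz":0,"twist":6,"grip":0}
    - {"tx":4.4,"ty":-1.5,"tz":0,"twist":6,"grip":0}
    - {"tx":4.4,"ty":-1.5,"tz":0,"twist":6,"grip":0}
    - {"tx":4.4,"ty":-1.5,"tz":0,"twist":6,"grip":0}
    - {"tx":4.4,"ty":-1.5,"tz":0,"twist":6,"grip":0}

```text
clock: 8.28
tool_pos: [608.5, -19.3, 204.3]
eef_rot: [3.138, 0.004, 1.955]
wrist_force: [0.1, -1.7, -0.5]
gripper_width: -0.1
gripper_force: 0.9
```

```bash
python3 -c "from h import *; st(6)"
```

```text
t8.28 tcp [608.5 -19.3 204.3] yaw 112.0 q6 -0.48 axis in tool [17.5 38.9] F [ 0.1 -1.7 -0.5] Mz -0.009 T 51.961 rF 0.052 T=0.043
row [ 4.37 -1.4 ] err to (15.5,41): [ 2.  -2.1]
```

>>> play_rows:
  commands:
    - {"tx":4.4,"ty":-1.5,"tz":0,"twist":6,"grip":0}
    - {"tx":4.4,"ty":-1.5,"tz":0,"twist":6,"grip":0}
    - {"tx":4.4,"ty":-1.5,"tz":0,"twist":6,"grip":0}
    - {"tx":4.4,"ty":-1.5,"tz":0,"twist":6,"grip":0}

```text
clock: 8.62
tool_pos: [598.8, -3.5, 204.1]
eef_rot: [3.136, 0.002, 1.536]
wrist_force: [0.8, -2.2, -1.5]
gripper_width: -0.2
gripper_force: 1.0
```

```bash
python3 -c "from h import *; st(6)"
```

```text
t8.62 tcp [598.8  -3.5 204.1] yaw 88.0 q6 -0.04 axis in tool [16.3 38.6] F [ 0.8 -2.2 -1.5] Mz 0.046 T 98.133 rF 0.098 T=0.144
row [ 4.37 -1.4 ] err to (15.5,41): [ 0.8 -2.4]
```

>>> play_rows:
  commands:
    - {"tx":4.4,"ty":-2.5,"tz":0,"twist":6,"grip":0}
    - {"tx":4.4,"ty":-2.5,"tz":0,"twist":6,"grip":0}

```text
clock: 8.78
tool_pos: [595.1, 5.7, 204.4]
eef_rot: [3.135, 0.0, 1.326]
wrist_force: [1.7, -2.8, -0.2]
gripper_width: 0.2
gripper_force: 0.9
```

```bash
python3 -c "from h import *; st(6)"
```

```text
t8.78 tcp [595.1   5.7 204.4] yaw 76.0 q6 0.18 axis in tool [16.  40.2] F [ 1.7 -2.8 -0.2] Mz -0.024 T 128.078 rF 0.128 T=0.104
row [ 4.37 -1.4 ] err to (15.5,41): [ 0.5 -0.8]
```

>>> play_rows:
  commands:
    - {"tx":4.4,"ty":-1.5,"tz":0,"twist":6,"grip":0}

```text
clock: 8.87
tool_pos: [594.5, 10.4, 204.4]
eef_rot: [3.135, -0.0, 1.222]
wrist_force: [0.7, -2.1, -0.5]
gripper_width: -0.2
gripper_force: 0.9
```

```bash
python3 -c "from h import *; st(6)"
```

```text
t8.87 tcp [594.5  10.4 204.4] yaw 70.0 q6 0.3 axis in tool [15.9 40.5] F [ 0.7 -2.1 -0.5] Mz -0.027 T 91.828 rF 0.092 T=0.065
row [ 4.37 -1.4 ] err to (15.5,41): [ 0.4 -0.5]
```

>>> play_rows:
  commands:
    - {"tx":4.4,"ty":-1.5,"tz":0,"twist":6,"grip":0}
    - {"tx":4.4,"ty":-1.5,"tz":0,"twist":6,"grip":0}

```text
clock: 9.03
tool_pos: [595.0, 19.6, 204.4]
eef_rot: [3.136, -0.001, 1.012]
wrist_force: [-0.6, -2.9, -0.6]
gripper_width: 0.1
gripper_force: 1.2
```

```bash
python3 -c "from h import *; st()"
```

```text
t9.03 tcp [595.   19.6 204.4] yaw 58.0 q6 0.52 axis in tool [15.9 40.7] F [-0.6 -2.9 -0.6] Mz -0.046 T 130.126 rF 0.130 T=0.084
```

>>> play_rows:
  commands:
    - {"tx":4.4,"ty":-1.5,"tz":0,"twist":6,"grip":0}
    - {"tx":4.4,"ty":-1.5,"tz":0,"twist":6,"grip":0}

```text
clock: 9.2
tool_pos: [597.3, 27.9, 204.2]
eef_rot: [3.136, -0.001, 0.803]
wrist_force: [-1.6, -4.9, -0.5]
gripper_width: 0.2
gripper_force: 2.0
```

```bash
python3 -c "from h import *; st()"
```

```text
t9.20 tcp [597.3  27.9 204.2] yaw 46.0 q6 0.75 axis in tool [16.5 40.7] F [-1.6 -4.9 -0.5] Mz -0.034 T 226.296 rF 0.226 T=0.192
```

>>> play_rows:
  commands:
    - {"tx":4.4,"ty":-1.5,"tz":0,"twist":6,"grip":0}
    - {"tx":4.4,"ty":-1.5,"tz":0,"twist":6,"grip":0}

```text
clock: 9.37
tool_pos: [600.9, 35.4, 204.1]
eef_rot: [3.136, -0.0, 0.594]
wrist_force: [-2.7, -7.4, 0.8]
gripper_width: 0.2
gripper_force: 2.9
```

```bash
python3 -c "from h import *; st()"
```

```text
t9.37 tcp [600.9  35.4 204.1] yaw 34.0 q6 0.97 axis in tool [17.3 40.6] F [-2.7 -7.4  0.8] Mz -0.063 T 339.263 rF 0.339 T=0.276
```

>>> play_rows:
  commands:
    - {"tx":4.4,"ty":-1.5,"tz":0,"twist":6,"grip":0}

```text
clock: 9.45
tool_pos: [603.2, 38.8, 204.0]
eef_rot: [3.136, 0.0, 0.489]
wrist_force: [-3.4, -7.5, 0.2]
gripper_width: 0.1
gripper_force: 3.5
```

```bash
python3 -c "from h import *; st()"
```

```text
t9.45 tcp [603.2  38.8 204. ] yaw 28.0 q6 1.08 axis in tool [17.9 40.5] F [-3.4 -7.5  0.2] Mz -0.027 T 353.830 rF 0.354 T=0.327
```

>>> play_rows:
  commands:
    - {"tx":4.4,"ty":-1.5,"tz":0,"twist":6,"grip":0}

```text
clock: 9.53
tool_pos: [605.7, 42.0, 203.9]
eef_rot: [3.136, 0.001, 0.384]
wrist_force: [-5.1, -7.6, 1.8]
gripper_width: -0.1
gripper_force: 4.0
```

```bash
python3 -c "from h import *; st()"
```

```text
t9.53 tcp [605.7  42.  203.9] yaw 22.0 q6 1.19 axis in tool [18.5 40.4] F [-5.1 -7.6  1.8] Mz -0.059 T 400.255 rF 0.400 T=0.341
```

>>> play_rows:
  commands:
    - {"tx":4.4,"ty":-1.5,"tz":0,"twist":5,"grip":0}

```text
clock: 9.62
tool_pos: [608.5, 44.7, 203.8]
eef_rot: [3.136, 0.002, 0.297]
wrist_force: [-6.2, -9.9, 2.5]
gripper_width: 0.4
gripper_force: 4.6
```

```bash
python3 -c "from h import *; st()"
```

```text
t9.62 tcp [608.5  44.7 203.8] yaw 17.0 q6 1.28 axis in tool [18.5 40.4] F [-6.2 -9.9  2.5] Mz -0.06 T 498.107 rF 0.498 T=0.438
```

>>> play_rows:
  commands:
    - {"tx":-8,"ty":0,"tz":0,"twist":0,"grip":0}
    - {"tx":-8,"ty":0,"tz":0,"twist":0,"grip":0}
    - {"tx":0,"ty":0,"tz":-25,"twist":0,"grip":0}
    - {"tx":0,"ty":0,"tz":-25,"twist":0,"grip":0}
    - {"tx":0,"ty":0,"tz":0,"twist":0,"grip":0}

```text
clock: 10.03
tool_pos: [597.2, 43.3, 258.1]
eef_rot: [3.139, -0.012, 0.304]
wrist_force: [1.3, -0.0, 1.0]
gripper_width: -0.2
gripper_force: 0.0
```

```bash
python3 - <<'E'
from h import *
st()
for n in("top","wrist"):
    o=robot.get_obs(); f=robot.grab_frame(n)
    if n=="wrist": cv2.imwrite("pics/wrist2.png",f["pixels"])
    for l in("lock_nut","bar_end","stop_mark","lever_knob"):
        print(n,l,[(np.round(ww(f,x["point"],o) if n=="wrist" else w(f,x["point"])),round(x["conf"],2)) for x in robot.mark_of(f,l)[:2]])
st()
E
```

```text
t10.03 tcp [597.2  43.3 258.1] yaw 17.4 q6 1.27 axis in tool [29.4 42.5] F [ 1.3 -0.   1. ] Mz 0.015 T -39.522 rF -0.040 T=-0.025
top lock_nut [(array([636.,  10., 194.]), 0.41), (array([530., -69., 171.]), 0.39)]
top bar_end [(array([ 398., -355.,    1.]), 0.7)]
top stop_mark []
top lever_knob [(array([527., -70., 174.]), 0.87)]
wrist lock_nut [(array([638.,  10., 197.]), 0.73)]
wrist bar_end []
wrist stop_mark [(array([664.,  -1., 188.]), 0.82)]
wrist lever_knob [(array([530., -74., 178.]), 0.79)]
t10.53 tcp [593.8  43.3 250.5] yaw 17.3 q6 1.27 axis in tool [32.7 43.5] F [ 0.3  0.  -0.6] Mz 0.036 T -9.401 rF -0.009 T=0.026
```

View pics/wrist2.png

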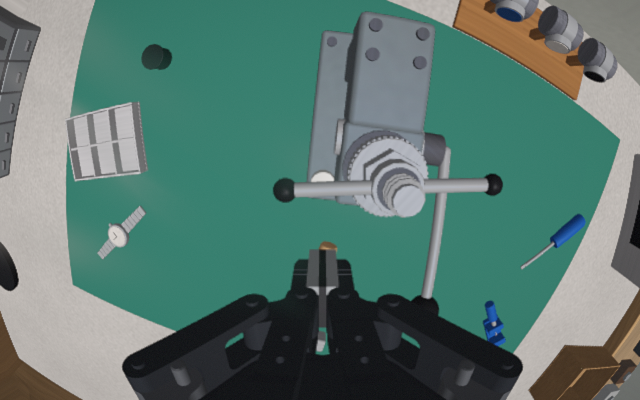

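The wrist view shows the bar lying across at rows 185-190, the knurled stop nut beneath it, and the lever ball at about (427,305) px. The stop mark hasn't moved: it reads (664,-1), the same as before tightening. Next is the lever.

>>> play_rows:
  commands:
    - {"tx":-25,"ty":22.8,"tz":0,"twist":0,"grip":0}
    - {"tx":-25,"ty":22.8,"tz":0,"twist":0,"grip":0}
    - {"tx":-25,"ty":22.8,"tz":0,"twist":0,"grip":0}
    - {"tx":-25,"ty":22.8,"tz":0,"twist":0,"grip":0}
    - {"tx":0,"ty":0,"tz":25,"twist":0,"grip":0}
    - {"tx":0,"ty":0,"tz":25,"twist":0,"grip":0}
    - {"tx":0,"ty":0,"tz":0,"twist":0,"grip":0}
    - {"tx":0,"ty":0,"tz":0,"twist":0,"grip":0}

```text
clock: 11.2
tool_pos: [524.7, -73.5, 200.1]
eef_rot: [-3.14, 0.003, 0.302]
wrist_force: [0.3, -0.6, -0.4]
gripper_width: -0.0
gripper_force: 0.0
```

>>> play_rows:
  commands:
    - {"tx":0,"ty":0,"tz":4,"twist":0,"grip":0}
    - {"tx":0,"ty":0,"tz":4,"twist":0,"grip":0}
    - {"tx":0,"ty":0,"tz":4,"twist":0,"grip":0}
    - {"tx":0,"ty":0,"tz":4,"twist":0,"grip":0}
    - {"tx":0,"ty":0,"tz":4,"twist":0,"grip":0}

```text
clock: 11.62
tool_pos: [525.5, -73.6, 181.6]
eef_rot: [3.141, 0.001, 0.303]
wrist_force: [-3.2, -1.1, 3.6]
gripper_width: -0.1
gripper_force: 1.9
```

>>> play_rows:
  commands:
    - {"tx":0,"ty":0,"tz":4,"twist":0,"grip":0}
    - {"tx":0,"ty":0,"tz":4,"twist":0,"grip":0}
    - {"tx":-0.5,"ty":0,"tz":5,"twist":0,"grip":0}
    - {"tx":-0.5,"ty":0,"tz":5,"twist":0,"grip":0}
    - {"tx":0,"ty":0,"tz":5,"twist":0,"grip":0}
    - {"tx":0,"ty":0,"tz":5,"twist":0,"grip":0}
    - {"tx":0,"ty":0,"tz":5,"twist":0,"grip":0}

```text
clock: 12.2
tool_pos: [524.9, -73.9, 147.7]
eef_rot: [-3.141, 0.0, 0.302]
wrist_force: [-2.7, -0.1, 4.5]
gripper_width: -0.1
gripper_force: 1.7
```

>>> play_rows:
  commands:
    - {"tx":0.5,"ty":0,"tz":5,"twist":0,"grip":0}
    - {"tx":0.5,"ty":0,"tz":5,"twist":0,"grip":0}
    - {"tx":0.5,"ty":0,"tz":5,"twist":0,"grip":0}
    - {"tx":0.5,"ty":0,"tz":5,"twist":0,"grip":0}
    - {"tx":1,"ty":0,"tz":5,"twist":0,"grip":0}

```text
clock: 12.62
tool_pos: [528.0, -73.1, 122.8]
eef_rot: [3.141, -0.0, 0.302]
wrist_force: [-2.2, -1.0, 2.6]
gripper_width: 0.5
gripper_force: 1.6
```

>>> play_rows:
  commands:
    - {"tx":1,"ty":0,"tz":5,"twist":0,"grip":0}
    - {"tx":1,"ty":0,"tz":5,"twist":0,"grip":0}
    - {"tx":1,"ty":0,"tz":4,"twist":0,"grip":0}
    - {"tx":0.5,"ty":0,"tz":2,"twist":0,"grip":0}

```text
clock: 12.95
tool_pos: [531.4, -72.1, 106.7]
eef_rot: [3.141, 0.0, 0.302]
wrist_force: [-1.7, -1.6, 3.7]
gripper_width: -0.1
gripper_force: 1.6
```

>>> play_rows:
  commands:
    - {"tx":0.5,"ty":0,"tz":2,"twist":0,"grip":0}
    - {"tx":0.5,"ty":0,"tz":2,"twist":0,"grip":0}

```text
clock: 13.12
tool_pos: [532.3, -71.8, 103.2]
eef_rot: [3.141, -0.0, 0.302]
wrist_force: [-0.8, -2.2, 2.4]
gripper_width: -0.3
gripper_force: 1.6
```

>>> play_rows:
  commands:
    - {"tx":0.5,"ty":0,"tz":2,"twist":0,"grip":0}

```text
clock: 13.2
tool_pos: [532.8, -71.6, 101.3]
eef_rot: [3.141, -0.0, 0.302]
wrist_force: [-1.4, -1.1, 4.2]
gripper_width: -0.3
gripper_force: 1.6
```

>>> play_rows:
  commands:
    - {"tx":0.5,"ty":0,"tz":2,"twist":0,"grip":0}
    - {"tx":0.5,"ty":0,"tz":2,"twist":0,"grip":0}

```text
clock: 13.37
tool_pos: [533.9, -71.4, 97.3]
eef_rot: [3.141, -0.001, 0.302]
wrist_force: [-0.7, -2.1, 3.2]
gripper_width: 0.2
gripper_force: 1.7
```

>>> play_rows:
  commands:
    - {"tx":0.3,"ty":0,"tz":1.5,"twist":0,"grip":0}
    - {"tx":0,"ty":0,"tz":0,"twist":0,"grip":0}

```text
clock: 13.53
tool_pos: [534.3, -71.3, 95.7]
eef_rot: [3.141, -0.001, 0.302]
wrist_force: [-0.9, -2.3, 3.4]
gripper_width: 0.3
gripper_force: 1.7
```

>>> play_rows:
  commands:
    - {"tx":0.3,"ty":0,"tz":1.5,"twist":0,"grip":0}
    - {"tx":0,"ty":0,"tz":0,"twist":0,"grip":0}

```text
clock: 13.7
tool_pos: [534.8, -71.2, 94.4]
eef_rot: [3.141, -0.001, 0.302]
wrist_force: [-0.6, -2.9, 2.9]
gripper_width: -0.3
gripper_force: 1.8
```

>>> play_rows:
  commands:
    - {"tx":0.3,"ty":0,"tz":1.5,"twist":0,"grip":0}
    - {"tx":0,"ty":0,"tz":0,"twist":0,"grip":0}

```text
clock: 13.87
tool_pos: [535.2, -71.1, 92.9]
eef_rot: [3.141, -0.001, 0.302]
wrist_force: [-0.2, -2.5, 3.7]
gripper_width: -0.3
gripper_force: 2.0
```

>>> play_rows:
  commands:
    - {"tx":0.3,"ty":0,"tz":1.5,"twist":0,"grip":0}
    - {"tx":0,"ty":0,"tz":0,"twist":0,"grip":0}

```text
clock: 14.03
tool_pos: [535.6, -71.0, 91.5]
eef_rot: [3.141, -0.001, 0.302]
wrist_force: [0.1, -3.0, 5.9]
gripper_width: -0.2
gripper_force: 2.4
```

>>> play_rows:
  commands:
    - {"tx":0.3,"ty":0,"tz":1.5,"twist":0,"grip":0}
    - {"tx":0,"ty":0,"tz":0,"twist":0,"grip":0}

```text
clock: 14.2
tool_pos: [536.0, -70.9, 90.2]
eef_rot: [3.141, -0.002, 0.302]
wrist_force: [1.1, -2.4, 5.8]
gripper_width: 0.1
gripper_force: 2.9
```

>>> play_rows:
  commands:
    - {"tx":0,"ty":0,"tz":1.5,"twist":0,"grip":0}
    - {"tx":0,"ty":0,"tz":1,"twist":0,"grip":0}
    - {"tx":0,"ty":0,"tz":0,"twist":0,"grip":0}

```text
clock: 14.45
tool_pos: [536.7, -70.9, 88.2]
eef_rot: [3.14, -0.003, 0.302]
wrist_force: [0.6, -2.1, 7.8]
gripper_width: 0.1
gripper_force: 4.1
```

>>> play_rows:
  commands:
    - {"tx":0,"ty":0,"tz":1.5,"twist":0,"grip":0}
    - {"tx":0,"ty":0,"tz":0,"twist":0,"grip":0}

```text
clock: 14.62
tool_pos: [537.1, -70.8, 87.0]
eef_rot: [3.14, -0.004, 0.302]
wrist_force: [0.8, -1.3, 10.2]
gripper_width: 0.2
gripper_force: 4.9
```

>>> play_rows:
  commands:
    - {"tx":0,"ty":0,"tz":1,"twist":0,"grip":0}
    - {"tx":0,"ty":0,"tz":0,"twist":0,"grip":0}
    - {"tx":0,"ty":0,"tz":0,"twist":0,"grip":0}
    - {"tx":0,"ty":0,"tz":0,"twist":0,"grip":0}

```text
clock: 14.95
tool_pos: [537.3, -70.8, 86.3]
eef_rot: [3.14, -0.005, 0.302]
wrist_force: [1.4, -1.9, 10.6]
gripper_width: 0.1
gripper_force: 5.4
```

>>> play_rows:
  commands:
    - {"tx":-0.5,"ty":0,"tz":-5,"twist":0,"grip":0}
    - {"tx":-1,"ty":0,"tz":-7,"twist":0,"grip":0}
    - {"tx":-1,"ty":0,"tz":-8,"twist":0,"grip":0}
    - {"tx":-1,"ty":0,"tz":-8,"twist":0,"grip":0}
    - {"tx":-1,"ty":0,"tz":-8,"twist":0,"grip":0}
    - {"tx":-1,"ty":0,"tz":-8,"twist":0,"grip":0}
    - {"tx":-1,"ty":0,"tz":-8,"twist":0,"grip":0}
    - {"tx":-1,"ty":0,"tz":-8,"twist":0,"grip":0}
    - {"tx":-1,"ty":0,"tz":-8,"twist":0,"grip":0}
    - {"tx":0,"ty":0,"tz":-8,"twist":0,"grip":0}
    - {"tx":0,"ty":0,"tz":-8,"twist":0,"grip":0}
    - {"tx":0,"ty":0,"tz":-8,"twist":0,"grip":0}

```text
clock: 15.95
tool_pos: [527.4, -73.3, 177.8]
eef_rot: [3.141, -0.001, 0.302]
wrist_force: [2.0, 0.0, 1.7]
gripper_width: -0.0
gripper_force: 1.1
```

>>> play_rows:
  commands:
    - {"tx":-2,"ty":0,"tz":-8,"twist":0,"grip":0}
    - {"tx":-5,"ty":0,"tz":-15,"twist":0,"grip":0}
    - {"tx":-10,"ty":0,"tz":-25,"twist":0,"grip":0}
    - {"tx":-20,"ty":0,"tz":-25,"twist":0,"grip":0}
    - {"tx":-20,"ty":0,"tz":0,"twist":0,"grip":0}
    - {"tx":0,"ty":0,"tz":0,"twist":0,"grip":0}
    - {"tx":0,"ty":0,"tz":0,"twist":0,"grip":0}

```text
clock: 16.53
tool_pos: [470.9, -90.2, 249.8]
eef_rot: [-3.141, 0.001, 0.301]
wrist_force: [-0.0, -0.5, 0.2]
gripper_width: -0.1
gripper_force: 0.0
```

```bash
python3 - <<'E'
from h import *
for n in("top","side","wrist"):
    o=robot.get_obs(); f=robot.grab_frame(n)
    if n=="wrist": cv2.imwrite("pics/wrist3.png",f["pixels"])
    for l in("lock_nut","bar_end","stop_mark","lever_knob"):
        print(n,l,[(np.round(ww(f,x["point"],o) if n=="wrist" else w(f,x["point"])),round(x["conf"],2)) for x in robot.mark_of(f,l)[:2]])
st()
E
```

```text
top lock_nut [(array([636.,  11., 191.]), 0.57), (array([638.,  13.,   1.]), 0.19)]
top bar_end [(array([619.,  70., 214.]), 0.74), (array([ 600., -364.,    1.]), 0.41)]
top stop_mark [(array([663.,   2., 185.]), 0.46)]
top lever_knob [(array([525., -71., 173.]), 0.48)]
side lock_nut [(array([636.,  16., 195.]), 0.65)]
side bar_end [(array([621.,  70., 217.]), 0.79), (array([404.,   4.,   7.]), 0.25)]
side stop_mark [(array([665.,   2., 192.]), 0.44)]
side lever_knob [(array([528., -76., 179.]), 0.64), (array([634.,  11.,   2.]), 0.45)]
wrist lock_nut []
wrist bar_end [(array([ 402., -356.,    2.]), 0.57)]
wrist stop_mark [(array([ 399., -355.,   -0.]), 0.74)]
wrist lever_knob [(array([533., -76., 175.]), 0.56), (array([ 399., -355.,   -1.]), 0.48)]
t17.28 tcp [472.5 -90.3 249.8] yaw 17.3 q6 0.99 axis in tool [188.3 -47.8] F [ 0.3 -0.4 -0.2] Mz 0.016 T 90.996 rF 0.091 T=0.107
```

View pics/wrist3.png

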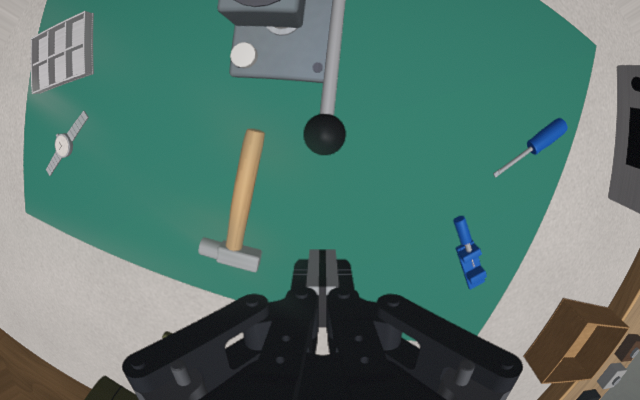

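The picture shows the lever ball back up at (325,134) px, clear of the gripper, with the hammer, tray, watch, screwdriver and pin tool undisturbed. The stop mark is where it was at the start. I'm handing the job in.

```bash
python3 -c "from h import *; print(robot.finish_job())"
```

```text
the job is handed in; nothing more can be done
None
```

The job is handed in, with no verdict returned: the lock nut was turned about 3.6 rad and tightened to about 0.4 N m, the stop nut's mark stayed put within the cameras' few-mm accuracy, the stop landed on the ring at about 10 N on the lever, and the lever's ball is back at its start height.

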